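# Press the clamp levers through the guard windows

## Task

Two of the three clamps in the guarded fixture have a brass plug standing in their nest. Reach in through the guard windows with the fingertips and press the levers of these two clamps fully down to their stops, without touching the guard. Leave the empty clamp's lever up, pick nothing up, and leave the brass plugs and the things round the fixture where they are.

Things in the scene. Friction and masses are not known exactly. Their poses are not given: they have to be found in the camera images.
- guard: Fixed fixture with a press guard: dark base plate 245 x 345 x 8 mm, grey side cheeks, and above it a grey panel 335 mm wide (y), 130 mm long, 5 mm thick, with three windows side by side (centres at y = -105, 0, +105 mm). The panel rises away from the robot at 15 degrees. Origin: on the bench under the centre of the middle window; x away from the robot, z up.
- station_1: One of three identical hold-down clamps; which one is under which window varies. Brass plug 1 stands in its nest (loaded). Origin: at bench level under the centre of its window, axes like the guard's. White nest block 60 mm square, 38 mm high with a round recess, centred at x = +85 mm. Lever hinge along y at x = +135 mm, z = 85 mm; the lever runs over the nest toward the robot and ends under the window.
- window_1 (a point): Centre of the window over station 1, in the panel's top face, 122 mm above the bench (axes like the station's, z up). Clear opening 85 mm wide (y), 90 mm along the 15 degree slope; the bars round it are 20 mm wide. Panel top: about 105 mm at its near edge, 139 mm at its far edge.
- paddle_1 (a point): Centre of the top face of the black paddle at the end of station 1's lever (34 mm wide in y, 44 mm long in x), where it is to be pressed. About 110 mm above the bench (12 mm under the window plane) when up, 91 mm when fully down.
- lever_1 (a joint): Lever of station 1: 0 = up (clamp open), 0.14 rad = fully down on its stop, with the rubber foot under it lowered onto the place of the workpiece. Stiff hinge: about 3 N on the paddle moves it, it stays where it is left, and it has a hard stop at the end. It may start up to 0.02 rad down.
- station_2: One of three identical hold-down clamps; which one is under which window varies. Brass plug 2 stands in its nest (loaded). Origin: at bench level under the centre of its window, axes like the guard's. White nest block 60 mm square, 38 mm high with a round recess, centred at x = +85 mm. Lever hinge along y at x = +135 mm, z = 85 mm; the lever runs over the nest toward the robot and ends under the window.
- window_2 (a point): Centre of the window over station 2, in the panel's top face, 122 mm above the bench (axes like the station's, z up). Clear opening 85 mm wide (y), 90 mm along the 15 degree slope; the bars round it are 20 mm wide. Panel top: about 105 mm at its near edge, 139 mm at its far edge.
- paddle_2 (a point): Centre of the top face of the black paddle at the end of station 2's lever (34 mm wide in y, 44 mm long in x), where it is to be pressed. About 110 mm above the bench (12 mm under the window plane) when up, 91 mm when fully down.
- lever_2 (a joint): Lever of station 2: 0 = up (clamp open), 0.14 rad = fully down on its stop, with the rubber foot under it lowered onto the place of the workpiece. Stiff hinge: about 3 N on the paddle moves it, it stays where it is left, and it has a hard stop at the end. It may start up to 0.02 rad down.
- station_3: One of three identical hold-down clamps; which one is under which window varies. Its nest is empty. Origin: at bench level under the centre of its window, axes like the guard's. White nest block 60 mm square, 38 mm high with a round recess, centred at x = +85 mm. Lever hinge along y at x = +135 mm, z = 85 mm; the lever runs over the nest toward the robot and ends under the window.
- window_3 (a point): Centre of the window over station 3, in the panel's top face, 122 mm above the bench (axes like the station's, z up). Clear opening 85 mm wide (y), 90 mm along the 15 degree slope; the bars round it are 20 mm wide. Panel top: about 105 mm at its near edge, 139 mm at its far edge.
- paddle_3 (a point): Centre of the top face of the black paddle at the end of station 3's lever (34 mm wide in y, 44 mm long in x), where it is to be pressed. About 110 mm above the bench (12 mm under the window plane) when up, 91 mm when fully down.
- lever_3 (a joint): Lever of station 3: 0 = up (clamp open), 0.14 rad = fully down on its stop, with the rubber foot under it lowered onto the place of the workpiece. Stiff hinge: about 3 N on the paddle moves it, it stays where it is left, and it has a hard stop at the end. It may start up to 0.02 rad down.
- plug_1: Loose brass flanged plug: round flange 48 mm diameter, 9 mm thick, with a hub 30 mm diameter on it, 23.5 mm high in all, standing in the round recess of station 1's white nest, under the lever. Origin: centre of its underside; z up.
- plug_2: Loose brass flanged plug: round flange 48 mm diameter, 9 mm thick, with a hub 30 mm diameter on it, 23.5 mm high in all, standing in the round recess of station 2's white nest, under the lever. Origin: centre of its underside; z up.
- vial_0: Bystander: loose small vial with a purple cap, 16 mm diameter, 44 mm high, standing on the bench beside the fixture (left). Origin: centre of its underside.
- steel_weight: Bystander: loose steel weight with a knob, 40 x 40 x 49 mm, on the bench beside the fixture (right). Origin: centre of its underside.
- tweezers: Bystander: loose steel tweezers 126 x 13 x 10 mm lying on the bench in front of the fixture. Origin: centre of its underside.
There are look-alikes about, which are no part of the job. What is shaped like the plug_2 but green or pink is not meant.

How it is judged:
At the end, for the whole second after the job is handed in: The levers of both loaded stations are pressed down (joint over 0.12 of 0.14 rad), the empty station's lever is still up (under 0.04 rad), and both brass plugs stand still and level in their nests, within 12 mm of where they started (value of joint each of lever_1, lever_2 above 0.12 rad and value of joint lever_3 below 0.04 rad and distance of each of plug_1, plug_2 from where it was at the start of the episode below 0.012 m and angle between each of plug_1, plug_2's own z axis and vertical below 0.2 rad and linear speed of each of plug_1, plug_2 below 0.02 m/s); the robot touches nothing.
It fails at once if the robot touches the guard (panel, bars, cheeks or base plate) (contact force between guard and the fingers above 0.5 N or contact force between guard and the arm above 0.5 N).
It fails at once if a clamp or its lever is touched other than through its own window (((contact force between station_1 and the fingers above 0.5 N or contact force between station_1 and the arm above 0.5 N) and (x of the grasp point in the frame of window_1 above 0.055 m or x of the grasp point in the frame of window_1 below -0.055 m or y of the grasp point in the frame of window_1 above 0.045 m or y of the grasp point in the frame of window_1 below -0.045 m)) or ((contact force between station_2 and the fingers above 0.5 N or contact force between station_2 and the arm above 0.5 N) and (x of the grasp point in the frame of window_2 above 0.055 m or x of the grasp point in the frame of window_2 below -0.055 m or y of the grasp point in the frame of window_2 above 0.045 m or y of the grasp point in the frame of window_2 below -0.045 m)) or ((contact force between station_3 and the fingers above 0.5 N or contact force between station_3 and the arm above 0.5 N) and (x of the grasp point in the frame of window_3 above 0.055 m or x of the grasp point in the frame of window_3 below -0.055 m or y of the grasp point in the frame of window_3 above 0.045 m or y of the grasp point in the frame of window_3 below -0.045 m))).
It fails at once if the lever of the empty station is pushed down (value of joint lever_3 above 0.04 rad).
It fails at once if a brass plug is lifted, tipped or shifted out of its nest (distance of any of plug_1, plug_2 from where it was at the start of the episode above 0.012 m or angle between any of plug_1, plug_2's own z axis and vertical above 0.3 rad).
It fails at once if a bystander is moved, lifted or knocked over (distance of any of vial_0, steel_weight, tweezers from where it was at the start of the episode above 0.02 m or angle between vial_0's own z axis and vertical above 0.3 rad).
It also fails if it takes over 48 s, if anything falls off the work surface, if the arm or the gripper's body presses on something with over 40 N, if the wrist force passes 120 N, or if a joint passes its speed limit or range.

## Robot

A 6-joint arm with a two-finger parallel gripper is mounted at the origin on a cart in front of the work surface, level with it; the furniture and walls round the work are solid. World frame = base frame: x ahead of the robot, y to its left, z up, the work surface at z = 0. Lengths are in m, angles in rad, forces in N, time in s.
With the tool pointing down it reaches from about 0.325 to 0.775 m from the base axis. Payload 9.3 kg.
Tool frame: the origin (TCP) lies at the very end of the fingers, on their centre line; the grasp point (between the pads) lies 19 mm behind it (r.tcp_to_grasp is the distance from the TCP to the grasp point, in m); z points along the fingers, y is the line along which they close (so a half turn about z gives the same grasp; the last joint's range is limited). The gripper opens to 85 mm and grips with 20 to 120 N. Pads are 22 mm wide; open, the fingers measure 114 mm over their backs; the gripper's body (76 mm by 85 mm) begins 54 mm behind the grasp point. The pads swing forward as they close: fully open they stand 13 mm farther back than shut.
Start: joints at [-1.473, 0.259, 0.021, 1.334, 0, 1.418], TCP at [0.136, -0.533, 0.231] pointing down, gripper open.
Joint ranges: [-3.04, 3.04], [-0.91, 1.82], [-1.04, 1.36], [-1.92, 1.95], [-1.52, 1.45], [-3.14, 3.14]. Speed limits (rad/s): [2.22, 2.22, 2.79, 3.14, 3.14, 3.14].

## Interface

Orientations are given as a rotation vector (axis times angle).
In Python, from plant import r, cams, ticket gives the robot as it stands.
- The arm moves only by the tool play_rows, never from a script. Its argument "commands" is one flat list of numbers, 5 for each row, row after row: the finger opening in m, from 0 to 0.0854, then the shift along the tool's x, y, z in m, then the turn about the tool's z in degrees. A call has 1 to 5 rows; each row shifts and turns the commanded pose from where the row before left it, along the tool's axes as they then stand; what a row does not reach is not made up. A row lasts 1/8 s, in which the tool goes at most 62.5 mm and 10.7 degrees, less where a joint would pass 70% of its speed; a pose out of reach is approached as far as the arm can. A call with a gripper value outside its range is refused whole. The fingers move at their own pace and stop on an object; "force" is the grip in N (left out, the last holds). Time passes only in rows, so rows that do not move let the fingers close. It gives the time, the measured TCP pose, the force, the opening and the grip force at its end, in the units of the state.
- r.state(): the state, without advancing time (a new reading comes with each control period).
- cams.capture(name): name is "side" or "top" or "wrist"; returns a dict with "color" (420x560x3 uint8, blue, green, red), "vfov" (degrees; the focal length in pixels is half the picture's height over the tangent of half this angle, whatever the lens; pixels are square), "cx", "cy" (the principal point, pixels), "camera_from_world" (4x4, takes a point from world to camera coordinates). Camera axes: x right, y up, looking along -z (the intrinsics and any distortion apply to the point x, -y, -z); pixel columns grow to the right and rows downward; lengths in m; the calibration is good to about 2 mm. A picture is of the moment at which its call begins. There is no depth.
- ticket.sign_off(): hands the job in; it is judged then, once.
The state is a dict: "time": time; "joint_positions": joint angles; "qd": joint speeds; "joint_torque": joint torques, N m; "tcp_pos": TCP position; "ee_rot": TCP orientation; "ft_force": force on the tool from outside, world axes, zero at the start; "moment": the same for the moment, N m; "gripper_width": finger opening in m; "grip_force": force on a finger pad.
Only numpy, scipy, OpenCV 4.12 (cv2) and the standard library are available. Lean on these libraries where they do the work, as an engineer would, in place of code of your own. Each camera call takes 0.05 s, during which the arm holds its last target. There are 200 camera calls.

## Working session

There is one attempt and no reset: what is moved stays moved. The work goes in short steps, Python scripts to look and compute and a tool call to move; the robot and the scene stay as the last step left them, time stands still between calls to the robot, and variables do not carry over. Pictures are saved under pics/ and viewed, at most 10 in all, crops included, and the job is handed in when it is done.

Besides the shell and the picture viewer there is one more tool, called after "Request:" by a JSON object that holds its "op" and its "data". play_rows: Moves the arm, as the interface text tells. Its arguments: {"type":"object","properties":{"commands":{"type":"array","items":{"type":"number"}},"force":{"type":"number"}},"required":["commands"]}

```bash
ls; mkdir -p pics; python3 - <<'E'
from plant import r,cams
import cv2,numpy as np,pickle
d={n:cams.capture(n) for n in("side","top","wrist")}
pickle.dump(d,open("c0.pkl","wb"))
for n in d:
    c=d[n];cv2.imwrite(f"pics/{n}0.png",c["color"]);print(n,c["vfov"],c["cx"],c["cy"],[k for k in c]);print(np.round(c["camera_from_world"],3))
s=r.state();print({k:np.round(v,3).tolist() for k,v in s.items()},r.tcp_to_grasp)
E
```

```text
pics
side 54.818164834647284 271.9567610239628 205.0893446478938 ['color', 'vfov', 'cx', 'cy', 'camera_from_world']
[[ 0.999  0.034  0.025 -0.582]
 [-0.036  0.372  0.927 -0.096]
 [ 0.022 -0.927  0.373 -0.893]
 [ 0.     0.     0.     1.   ]]
top 53.68636809158212 273.57367875682775 206.73394821626616 ['color', 'vfov', 'cx', 'cy', 'camera_from_world']
[[ 0.017 -1.     0.001  0.009]
 [ 0.998  0.017  0.057 -0.564]
 [-0.057 -0.     0.998 -0.922]
 [ 0.     0.     0.     1.   ]]
wrist 61.45693847393425 282.3732171583241 207.65906500631812 ['color', 'vfov', 'cx', 'cy', 'camera_from_world']
[[ 0.249 -0.969 -0.    -0.55 ]
 [ 0.919  0.236 -0.315  0.041]
 [ 0.305  0.078  0.949 -0.38 ]
 [ 0.     0.     0.     1.   ]]
{'time': 0.15, 'joint_positions': [-1.473, 0.259, 0.021, 1.334, 0.0, 1.418], 'qd': [-0.0, -0.003, 0.002, 0.0, -0.001, 0.002], 'joint_torque': [0.003, -55.597, 34.466, 0.011, -0.0, 0.0], 'tcp_pos': [0.136, -0.533, 0.231], 'ee_rot': [-3.116, -0.393, -0.0], 'ft_force': [0.189, -0.06, -0.238], 'moment': [-0.024, 0.026, 0.002], 'grip_force': 0.0, 'gripper_width': 0.085} 0.0187
```

View pics/top0.png

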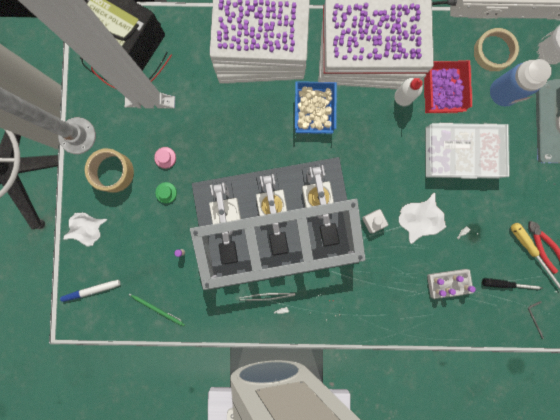

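View pics/side0.png

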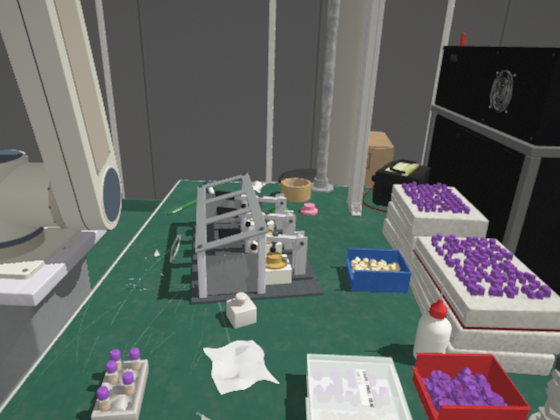

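The top view shows the fixture at about (275,235). The paddles are at about (228,254), (279,243) and (330,236), and there is brass in the middle (270,205) and right (318,198) nests. The left nest (224,212) looks empty. The green (166,193) and pink (165,158) plugs are look-alikes. I'll confirm this in an enlarged crop.

```bash
python3 - <<'E'
import cv2,pickle
d=pickle.load(open("c0.pkl","rb"))
cv2.imwrite("pics/crop1.png",cv2.resize(d["top"]["color"][150:310,170:380],None,fx=3.7,fy=3.7,interpolation=cv2.INTER_CUBIC))
E
```

```text
(no output)
```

View pics/crop1.png

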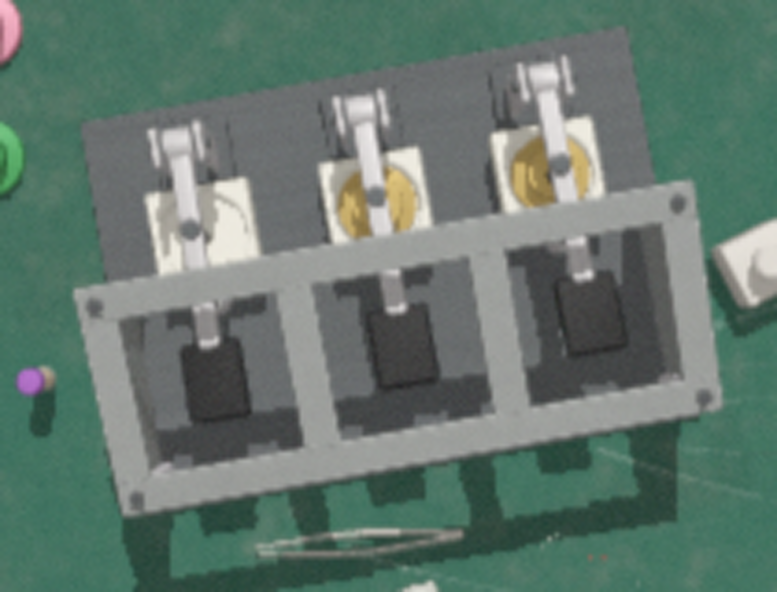

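The crop confirms it: the left clamp (larger y, paddle at crop (216,380)) is the empty one, so it is station 3. The middle (403,345) and right (591,312) clamps hold brass plugs, so those two get pressed.

```bash
cat > h.py <<'E'
import numpy as np
from scipy.spatial.transform import Rotation as R
def ray(c,uv,z):
    f=c["color"].shape[0]/2/np.tan(np.radians(c["vfov"]/2))
    M=c["camera_from_world"];Rm,t=M[:3,:3],M[:3,3]
    o=-Rm.T@t; d=Rm.T@np.array([(uv[0]-c["cx"])/f,-(uv[1]-c["cy"])/f,-1])
    return o+d*(z-o[2])/d[2]
def fit(P,Q): # 2D rigid: Q = R P + t
    p,q=P.mean(0),Q.mean(0);a=P-p;b=Q-q
    th=np.arctan2((a[:,0]*b[:,1]-a[:,1]*b[:,0]).sum(),(a*b).sum())
    Rm=np.array([[np.cos(th),-np.sin(th)],[np.sin(th),np.cos(th)]])
    return th,Rm,q-Rm@p
E
python3 - <<'E'
import pickle,numpy as np
from h import *
from plant import r
c=pickle.load(open("c0.pkl","rb"))["top"]
cv=lambda u:(u[0]/3.7+170,u[1]/3.7+150)
Q=np.array([ray(c,cv(u),z)[:2] for u,z in [((76,291),.1388),((693,182),.1388),((720,408),.1052),((128,515),.1052)]])
P=np.array([[.0628,.1675],[.0628,-.1675],[-.0628,-.1675],[-.0628,.1675]])
th,Rm,t=fit(P,Q);print("guard",np.degrees(th),t,"res mm",np.round((Q-P@Rm.T-t)*1e3,1).tolist())
for n,u in (("empty",(216,380)),("mid",(403,345)),("right",(591,312))):
    w=ray(c,cv(u),.110);print(n,w.round(4),"in guard",(Rm.T@(w[:2]-t)).round(4))
s=r.state();T=R.from_rotvec(s["ee_rot"]);print(T.as_matrix().round(3))
for y in(0,-.105):print("win",y,Rm@[0,y]+t)
E
```

```text
guard 11.07607850992786 [0.48197722 0.00598342] res mm [[-0.4, -1.5], [-1.3, 1.1], [0.5, 2.9], [1.2, -2.6]]
empty [0.4638 0.1089 0.11  ] in guard [0.002  0.1044]
mid [0.4847 0.0071 0.11  ] in guard [0.0028 0.0005]
right [ 0.5044 -0.0956  0.11  ] in guard [ 0.0025 -0.104 ]
[[ 0.969  0.248 -0.   ]
 [ 0.248 -0.969  0.001]
 [ 0.    -0.001 -1.   ]]
win 0 [0.48197722 0.00598342]
win -0.105 [ 0.502149   -0.09706074]
```

Request:
{"op": "play_rows", "data": {"commands": [0,0,0,0,3.3,0,0.039,-0.031,0,0,0,0.039,-0.031,0,0,0,0.039,-0.031,0,0,0,0.039,-0.031,0,0], "force": 60}}

```text
time: 0.78
tcp_pos: [0.2665, -0.3798, 0.2311]
ee_rot: [-3.127, -0.302, 0.0]
ft_force: [-0.6, -0.4, 0.1]
gripper_width: 0.0001
grip_force: 0.0
```

Request:
{"op": "play_rows", "data": {"commands": [0,0.039,-0.031,0,0,0,0.039,-0.031,0,0,0,0.039,-0.031,0,0,0,0.039,-0.031,0,0,0,0.039,-0.031,0,0]}}

```text
time: 1.4
tcp_pos: [0.4282, -0.1902, 0.2312]
ee_rot: [3.127, 0.303, 0.0]
ft_force: [-0.8, -0.9, -0.1]
gripper_width: 0.0001
grip_force: 0.0
```

Request:
{"op": "play_rows", "data": {"commands": [0,0.031,-0.026,0,0,0,0.031,-0.026,0,0,0,0.03,-0.026,0,0,0,0,0,0,0]}}

```text
time: 1.9
tcp_pos: [0.5037, -0.0955, 0.2308]
ee_rot: [-3.126, -0.308, 0.001]
ft_force: [-0.8, 0.0, -0.4]
gripper_width: -0.0002
grip_force: 0.0
```

```bash
python3 - <<'E'
from plant import r,cams
import cv2,pickle
d={n:cams.capture(n) for n in("side","wrist")}
pickle.dump(d,open("c1.pkl","wb"))
import numpy as np
cv2.imwrite("pics/w1.png",d["wrist"]["color"]);cv2.imwrite("pics/s1.png",cv2.resize(d["side"]["color"][100:320,130:380],None,fx=2.4,fy=2.4))
E
```

```text
(no output)
```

View pics/w1.png

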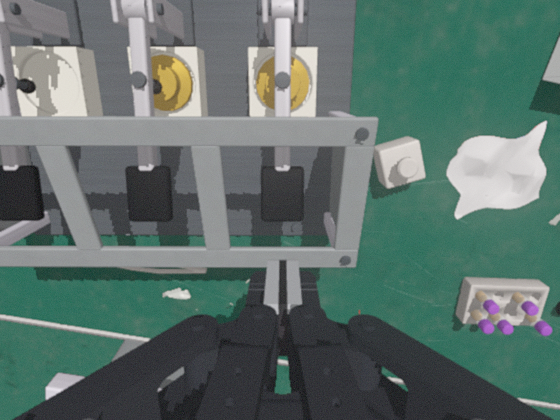

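View pics/s1.png

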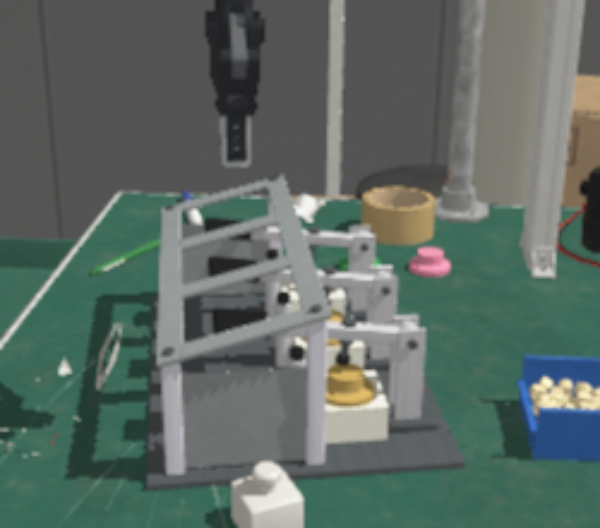

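The wrist view shows the empty nest at left (45,80), brass at (165,80) and (283,80), and the right paddle at (283,194). The view is square to the guard. The side view shows the closed fingertips high above the panel. I'll cross-check the paddles and panel bars from the wrist view.

```bash
python3 - <<'E'
import pickle
from h import *
c=pickle.load(open("c1.pkl","rb"))["wrist"]
for n,u,z in(("right paddle",(283,194),.11),("mid paddle",(149,193),.11),("corner FR",(377,118),.1388),("corner NR",(357,267),.1052)):
    print(n,ray(c,u,z).round(4))
a=np.radians(11.08);Rm=np.array([[np.cos(a),-np.sin(a)],[np.sin(a),np.cos(a)]]);print(Rm@[[.0628,-.0628],[-.1675,-.1675]]+[[.482],[.006]])
E
```

```text
right paddle [ 0.508  -0.0967  0.11  ]
mid paddle [0.4885 0.0053 0.11  ]
corner FR [ 0.578  -0.1445  0.1388]
corner NR [ 0.4557 -0.171   0.1052]
[[ 0.57581945  0.45256066]
 [-0.1463089  -0.17044664]]
```

Request:
{"op": "play_rows", "data": {"commands": [0,0.002,0,0.035,0,0,0,0,0.035,0,0,0,0,0.03,0,0,0,0,0,0]}}

```text
time: 2.5
tcp_pos: [0.5029, -0.0975, 0.1298]
ee_rot: [-3.126, -0.301, 0.006]
ft_force: [0.4, 0.6, 0.2]
gripper_width: 0.0001
grip_force: 0.0
```

Request:
{"op": "play_rows", "data": {"commands": [0,0,0,0.008,0,0,0,0,0.008,0,0,0,0,0.008,0,0,0,0,0.008,0]}}

```text
time: 3.0
tcp_pos: [0.5046, -0.0971, 0.0991]
ee_rot: [3.126, 0.303, 0.0]
ft_force: [-1.5, -0.4, 2.4]
gripper_width: -0.0005
grip_force: 1.3
```

Request:
{"op": "play_rows", "data": {"commands": [0,0,0,0.003,0,0,0,0,0.003,0,0,0,0,0.002,0]}}

```text
time: 3.38
tcp_pos: [0.5046, -0.0969, 0.0912]
ee_rot: [-3.127, -0.303, 0.0]
ft_force: [-2.3, -0.9, 2.7]
gripper_width: 0.0003
grip_force: 1.3
```

Request:
{"op": "play_rows", "data": {"commands": [0,0,0,0.001,0,0,0,0,0.001,0,0,0,0,0,0]}}

```text
time: 3.75
tcp_pos: [0.5047, -0.097, 0.0906]
ee_rot: [3.126, 0.303, 0.002]
ft_force: [-5.9, 0.9, 16.6]
gripper_width: 0.0002
grip_force: 8.4
```

The right lever hit its hard stop: 16.6 N at z = 0.0906. Next I lift out and go over to the middle window.

Request:
{"op": "play_rows", "data": {"commands": [0,0,0,-0.02,0,0,0,0,-0.03,0,0,0,0,-0.035,0,0,0,0,-0.035,0,0,0,0,0,0]}}

```text
time: 4.38
tcp_pos: [0.506, -0.0973, 0.2117]
ee_rot: [3.125, 0.303, 0.007]
ft_force: [0.2, -0.2, -0.6]
gripper_width: -0.0001
grip_force: 0.0
```

Request:
{"op": "play_rows", "data": {"commands": [0,0.0015,-0.035,0,0,0,0,-0.035,0,0,0,0,-0.034,0,0,0,0,0,0,0]}}

```text
time: 4.88
tcp_pos: [0.4854, 0.0072, 0.2085]
ee_rot: [-3.126, -0.307, 0.001]
ft_force: [-0.7, -1.7, 0.6]
gripper_width: 0.0001
grip_force: 0.0
```

Request:
{"op": "play_rows", "data": {"commands": [0,0,0,0.03,0,0,0,0,0.03,0,0,0,0,0.02,0,0,0,0,0,0]}}

```text
time: 5.38
tcp_pos: [0.4853, 0.005, 0.1276]
ee_rot: [-3.126, -0.302, 0.005]
ft_force: [-0.1, -0.0, 0.1]
gripper_width: -0.0002
grip_force: 0.0
```

Request:
{"op": "play_rows", "data": {"commands": [0,0,0,0.008,0,0,0,0,0.008,0,0,0,0,0.008,0,0,0,0,0.006,0,0,0,0,0.003,0]}}

```text
time: 6.0
tcp_pos: [0.486, 0.0053, 0.096]
ee_rot: [3.127, 0.303, -0.001]
ft_force: [-1.8, -1.3, 1.8]
gripper_width: 0.0001
grip_force: 1.3
```

Request:
{"op": "play_rows", "data": {"commands": [0,0,0,0.003,0,0,0,0,0.002,0,0,0,0,0,0]}}

```text
time: 6.38
tcp_pos: [0.4863, 0.0054, 0.0912]
ee_rot: [-3.127, -0.303, -0.0]
ft_force: [-0.3, 0.4, -0.9]
gripper_width: 0.0002
grip_force: 0.0
```

Request:
{"op": "play_rows", "data": {"commands": [0,0,0,0.001,0,0,0,0,0.0015,0,0,0,0,0,0]}}

```text
time: 6.75
tcp_pos: [0.4865, 0.0054, 0.0905]
ee_rot: [3.126, 0.303, 0.003]
ft_force: [-6.5, -0.1, 21.4]
gripper_width: -0.0001
grip_force: 10.5
```

The middle lever is on its stop too, at 21 N. I'll lift out, back off towards the robot and look.

Request:
{"op": "play_rows", "data": {"commands": [0,0,0,-0.02,0,0,0,0,-0.03,0,0,0,0,-0.04,0,0,0,0,-0.05,0,0,0,0,-0.02,0]}}

```text
time: 7.38
tcp_pos: [0.487, 0.0053, 0.2516]
ee_rot: [3.126, 0.303, 0.006]
ft_force: [2.0, -0.2, -0.7]
gripper_width: 0.0001
grip_force: 0.0
```

Request:
{"op": "play_rows", "data": {"commands": [0,-0.03,0,0,0,0,-0.04,0,0,0,0,-0.04,0,0,0,0,0,0,0,0]}}

```text
time: 7.88
tcp_pos: [0.3765, -0.0158, 0.2493]
ee_rot: [3.127, 0.301, 0.002]
ft_force: [-0.1, -0.8, -0.2]
gripper_width: 0.0
grip_force: 0.0
```

```bash
python3 - <<'E'
from plant import r,cams
import cv2,numpy as np
w=cams.capture("wrist")["color"];s=cams.capture("side")["color"][150:310,160:340]
s=cv2.resize(s,None,fx=420/160,fy=420/160)
cv2.imwrite("pics/end.png",cv2.resize(np.hstack([w,s]),(800,int(420*800/(560+s.shape[1])))))
E
```

```text
(no output)
```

View pics/end.png

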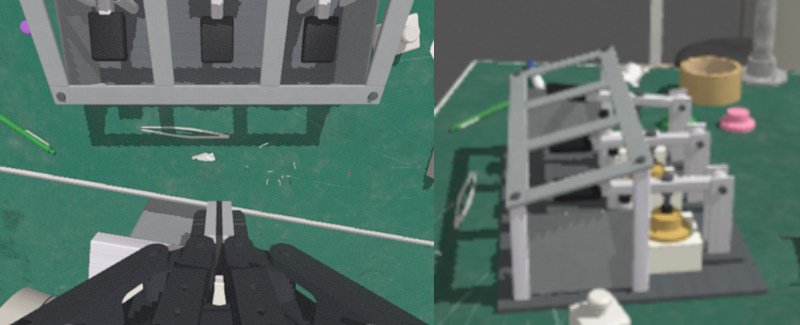

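The side view shows the middle and right levers lowered, with the right foot on its brass plug at (667,215). The far, empty clamp's lever at (640,98) is still up. The tweezers (185,132), vial and weight haven't moved, and the gripper is clear.

```bash
python3 -c "
from plant import ticket
print(ticket.sign_off())"
```

```text
the job is handed in; nothing more can be done
None
```

I pressed the middle and right clamps, the two with brass plugs, down to their stops and left the empty left clamp's lever up. The job is handed in at about 8 s of the 48 s allowed, but sign-off gave no verdict. I saw no sign of touching the guard or moving anything around it.

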